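# Check the comb in the folding mirror

### The arm

A 6-joint arm with a two-finger parallel gripper is mounted at the origin on the work surface. World frame = base frame: x ahead of the robot, y to its left, z up, the work surface at z = 0. Lengths are in m, angles in rad, forces in N, time in s.
With the tool pointing down it reaches from about 0.275 to 1 m from the base axis. Payload 8.4 kg.
Tool frame: the origin (TCP) lies between the finger pads; the fingertips stand 8 mm ahead of it and the grasp point (between the pads) lies 11 mm behind it; z points along the fingers, y is the line along which they close (so a half turn about z gives the same grasp; the last joint's range is limited). The gripper opens to 85 mm and grips with 20 to 120 N. Pads are 22 mm wide; open, the fingers measure 114 mm over their backs; the gripper's body (76 mm by 85 mm) begins 54 mm behind the grasp point. The pads swing forward as they close: fully open they stand 13 mm farther back than shut.
Start: joints at [-1.117, 0.353, 1.633, -0, 1.155, -0.002], TCP at [0.275, -0.561, 0.239] pointing down, gripper open.
Joint ranges: [-2.63, 2.63], [-0.92, 2.1], [0.06, 2.66], [-1.3, 4.44], [0, 2.69], [-3.02, 3.02]. Speed limits (rad/s): [2.22, 2.22, 2.79, 3.14, 3.14, 3.14].

### API

Orientations are given as a unit quaternion [x, y, z, w].
In Python, from station import arm gives the robot as it stands.
- The arm moves only by the tool move_arm, never from a script. Its argument "steps" is a list of rows, each an object with "delta_rot": the turn, a rotation vector about the tool's x, y, z scaled (see below), a list of three; "offset": the shift along the tool's x, y, z scaled (see below), a list of three; "grip": the opening, from 0 (shut) to 1 (fully open). A call has 1 to 8 rows; each row is the pose to reach, as a shift and turn from the pose commanded when the call began, along the tool's axes at that moment; what a row does not reach only later rows make up. The controller multiplies each number of a shift by 250 mm and each number of a turn by 30 degrees. A row lasts 1/8 s, in which the tool goes at most 62.5 mm and 10.7 degrees, less where a joint would pass 70% of its speed; a pose out of reach is approached as far as the arm can. A call with a number of a shift or a turn outside -1 to 1 is refused whole. A call with a gripper value outside its range is refused whole. The fingers move at their own pace and stop on an object; "newtons" is the grip in N (left out, the last holds). Time passes only in rows, so rows that repeat a pose let the fingers close. It gives the time, the measured TCP pose, the force, the opening and the grip force at its end, in the units of the state.
- arm.get_state(): the state, without advancing time (a new reading comes with each control period).
- arm.snapshot(name): name is "side" or "top" or "wrist"; returns the picture (400x640x3 uint8, red, green, blue); there is no depth.
- arm.calibration(name): a dict with "fx", "fy", "cx", "cy" (pixels), "distortion" ([k1, k2, p1, p2, k3] as OpenCV has them; the pictures are not rectified), "R" (3x3) and "t" (3): a world point X has camera coordinates R X + t. Camera axes: x right, y down, z forward; pixel columns grow to the right and rows downward; lengths in m; the calibration is good to about 2 mm. A picture is of the moment at which its call begins: read the wrist's pose just before it. calibration takes no time and is no camera call; for the wrist camera it gives the pose at the moment of the call.
- arm.sign_off(): hands the job in; it is judged then, once.
The state is a dict: "t": time; "qpos": joint angles; "qd": joint speeds; "joint_torque": joint torques, N m; "tcp_pos": TCP position; "tool_rot": TCP orientation; "contact_force": force on the tool from outside, world axes, zero at the start; "ft_torque": the same for the moment, N m; "finger_gap": opening from 0.0 (shut) to 1.0 (fully open); "finger_force": force on a finger pad.
Only numpy, scipy, OpenCV 4.12 (cv2) and the standard library are available. Lean on these libraries where they do the work, as an engineer would, in place of code of your own. Each camera call takes 0.05 s, during which the arm holds its last target. There are 200 camera calls.

### The job

First raise the folding mirror on the dresser until it stands 100 degrees open, just past upright, and let go of it. Then take the steel comb from the bamboo tray and hold it level in the air, same face up as it lay, with its middle 15 cm above the dresser top and straight above the middle of the front edge of the mirror's base, lengthwise parallel to the mirror and teeth pointing at the glass, so that I can look over the tips of the teeth. The job ends with you still holding the comb there, motionless, with the mirror left as set and the bottles and the glass votive holder on the tray left where they stand.

Things in the scene. Friction and masses are not known exactly. Their poses are not given: they have to be found in the camera images.
- mirror (a joint): Opening angle (rad) of the folding mirror: 0 shut flat on its base, 1.571 upright, 1.745 = 100 degrees, stop at 2.4; starts 0.25 to 0.6. Stiff hinge: the panel stays where it is left; 3 to 5 N at the handle move it. Panel: white plastic, 150 mm wide, 8 mm thick, free edge 130 mm from the hinge axis, glass on the underside, which looks to the front once raised.
- mirror_base: White base slab of the folding mirror, fixed: 150 mm (its x) by 160 mm (its y) by 14 mm high. Origin at the centre of its underside, on the dresser top (z = 0). x points from its front edge (x = -75 mm, robot's side) to the hinge at the back, y to the left along the hinge, z up. Turned up to 0.3 rad from the world axes; on the robot's left or right.
- mirror_hinge (a point): Middle of the mirror's hinge axis, which runs along the base's y: 68 mm behind the base's centre, 18 mm above the dresser top.
- mirror_grip (a point): Grip point on the mirror's handle, a flat tab 20 mm wide (along the hinge), 8 mm thick, sticking 44 mm out of the middle of the panel's free edge; 30 mm beyond that edge, 160 mm from the hinge axis and 4 mm over it (z of the shut panel), moving with the panel. y along the hinge, -x to the tab's end. Pinched along y from above, the tab pivots between the pads.
- show_point (a point): Point in the air, 150 mm above the dresser top and straight above the middle of the front edge of the mirror's base, where the middle of the comb is to be held. Axes as mirror_base.
- comb: Stainless steel comb flat in the tray, 185 mm long, about 120 g. Origin: underside of its middle, where handle meets toothed half, near the centre of mass. Handle: bar 16 mm wide, 10 thick, on the x axis to x = -95 mm; spine 13 wide, 10 thick, to x = +90. Ten teeth point to +y, as far as y = 27 mm. z up as it lies. Grip across the handle at x about -13 mm.
- comb_end (a point): Tip of the comb's handle, at x = -95 mm, y = 0 of the comb.
- tray: Square bamboo tray, fixed, 300 by 300 mm, rim 25 mm high and 8 mm thick, inner floor 8 mm above the dresser top. Origin at the centre of its underside. The comb lies in its front half (towards -x); the bottles and the votive stand in a row along its back half, in any order.
- blue_bottle: Round blue bottle with a twist cap on the tray, 68 mm diameter, 125 mm tall, origin under its centre. To be left alone.
- spray_bottle: Clear spray bottle on the tray, 52 mm diameter, 202 mm tall with its white head, origin under its centre. To be left alone.
- votive: Empty glass votive holder (small open cup) on the tray, 66 mm diameter, 65 mm tall, origin under its centre. To be left alone.
There are look-alikes about, which are no part of the job. Several things have the shape of the mirror_base; the one meant has the colours described above. There is more than one size of the comb; the job needs the larger.

How it is judged:
On the way, in this order (a step that is already met when the one before it is completed fails the run):
1. the mirror stands 100 degrees open (within 8 degrees), let go (value of joint mirror between 1.605 and 1.885 rad and contact force between the fingers and mirror_base below 0.05 N), for 0.2 s.
2. the comb is lifted off the tray in the gripper (height (world z) of comb above 0.06 m and contact force between the fingers and comb above 1 N), for 0.2 s.
At the end, for the whole second after the job is handed in: The gripper holds the comb still and alone, its middle within 25 mm of show_point, level and parallel to the hinge within 12 degrees, same face up, teeth towards the glass (handle to the base's +y side); the untouched mirror is 100 degrees open within 8 degrees (value of joint mirror between 1.605 and 1.885 rad and distance between comb and show_point below 0.025 m and angle between comb's own z axis and vertical below 0.22 rad and angle between the x axis of comb and the y axis of mirror_base, either way round below 0.22 rad and y of comb_end in the frame of mirror_base above 0.05 m and contact force between the fingers and comb above 1 N and contact force between each of comb, the arm and mirror_base below 0.05 N and contact force between comb and tray below 0.05 N and linear speed of comb below 0.03 m/s); the arm keeps its last pose, push and grip.
It fails at once if the blue bottle is shifted by more than 30 mm or tipped (distance of blue_bottle from where it was at the start of the episode above 0.03 m or angle between blue_bottle's own z axis and vertical above 0.4 rad).
It fails at once if the spray bottle is shifted by more than 30 mm or tipped (distance of spray_bottle from where it was at the start of the episode above 0.03 m or angle between spray_bottle's own z axis and vertical above 0.4 rad).
It fails at once if the votive is shifted by more than 30 mm or tipped (distance of votive from where it was at the start of the episode above 0.03 m or angle between votive's own z axis and vertical above 0.4 rad).
It also fails if it takes over 58 s, if anything falls off the work surface, if the arm or the gripper's body presses on something with over 40 N, if the wrist force passes 120 N, or if a joint passes its speed limit or range.

## Working session

There is one attempt and no reset: what is moved stays moved. The work goes in short steps, Python scripts to look and compute and a tool call to move; the robot and the scene stay as the last step left them, time stands still between calls to the robot, and variables do not carry over. Pictures are saved under pics/ and viewed, at most 13 in all, crops included, and the job is handed in when it is done.

Besides the shell and the picture viewer there is one more tool, called after ">>>" as a command line: name --argument value ..., lists and objects as JSON in quotes. move_arm: Moves the arm, as the interface text tells. Shifts and turns lie within -1 to 1; 1 stands for 250 mm of shift or 30 degrees of turn. Its arguments: {"type":"object","properties":{"steps":{"type":"array"},"newtons":{"type":"number"}},"required":["steps"]}

```bash
mkdir -p pics; ls; python3 - <<'E'
from station import arm
import cv2,json,numpy as np
ims=[]
for n in ("top","side","wrist"):
    im=arm.snapshot(n); cv2.imwrite(f"pics/{n}0.png",im[:,:,::-1]); c=arm.calibration(n)
    print(n,{k:np.round(v,3).tolist() for k,v in c.items()})
print(arm.get_state())
E
```

```text
pics
top {'fx': 444.524, 'fy': 444.524, 'cx': 317.064, 'cy': 199.758, 'distortion': [-0.106, 0.0, 0.0, 0.0, 0.0], 'R': [[-0.1, -0.995, -0.003], [-0.973, 0.098, -0.207], [0.206, -0.018, -0.978]], 't': [0.034, 0.493, 1.059]}
side {'fx': 476.065, 'fy': 476.065, 'cx': 318.838, 'cy': 199.214, 'distortion': [-0.136, 0.0, 0.0, 0.0, 0.0], 'R': [[0.998, -0.055, 0.023], [-0.007, -0.492, -0.87], [0.06, 0.869, -0.492]], 't': [-0.482, 0.114, 1.12]}
wrist {'fx': 291.73, 'fy': 291.73, 'cx': 316.436, 'cy': 195.531, 'distortion': [-0.006, 0.0, 0.0, 0.0, 0.0], 'R': [[0.44, -0.898, -0.001], [-0.848, -0.416, 0.328], [-0.294, -0.143, -0.945]], 't': [-0.624, -0.042, 0.381]}
{'t': 0.15, 'qpos': array([-1.11741648e+00,  3.53503942e-01,  1.63393103e+00,  1.08975048e-05,
        1.15522901e+00, -2.39403942e-03]), 'qd': array([-0.00137271, -0.00136215,  0.00036394,  0.0012896 ,  0.00061362,
       -0.00110718]), 'joint_torque': array([-9.62006416e-04, -6.05635571e+01, -3.42338741e+01, -1.01563619e-04,
        6.08691058e-03, -9.74992417e-06]), 'tcp_pos': array([ 0.27495256, -0.56088509,  0.23873866]), 'tool_rot': array([ 9.74146308e-01,  2.25917428e-01, -1.14910044e-04, -5.23218681e-04]), 'contact_force': array([-0.40720693,  0.0524776 ,  0.44356892]), 'ft_torque': array([-0.01693213,  0.0221652 , -0.01610161]), 'finger_force': 0.0, 'finger_gap': 0.9983901868532897}
```

View pics/top0.png

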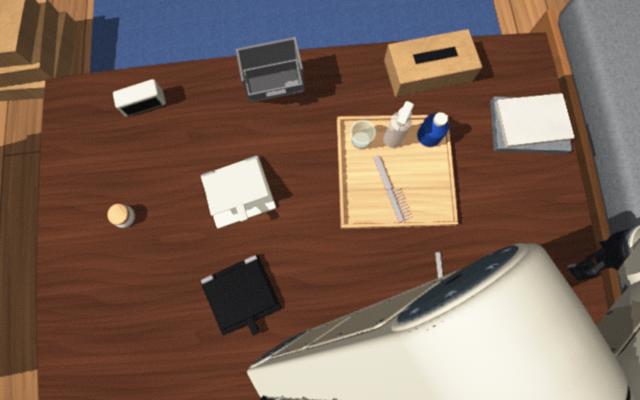

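View pics/side0.png

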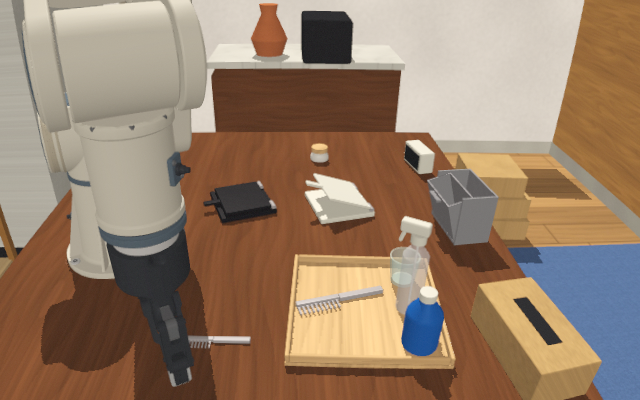

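Candidates in the top view:
- **Mirror:** white folding mirror at (238,190), its black twin at (242,295), the grey folding case at (271,70) and the white book at (533,122). I choose the white one at (238,190).
- **Comb:** the large one in the tray at (392,190) and the small one on the dresser at (438,265). I choose the one in the tray.

I'll check both choices in one close crop.

```bash
python3 - <<'E'
import cv2,numpy as np
t=cv2.imread("pics/top0.png");s=cv2.imread("pics/side0.png")
r=lambda im,x,y,w,h,f:cv2.resize(im[y:y+h,x:x+w],None,fx=f,fy=f,interpolation=cv2.INTER_CUBIC)
a=r(t,190,145,100,75,4);b=r(s,295,165,100,75,4);c=r(t,355,145,100,75,4);d=r(s,285,275,100,75,4)
cv2.imwrite("pics/crop0.png",np.vstack([np.hstack([a,b]),np.hstack([c,d])]))
E
```

```text
(no output)
```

View pics/crop0.png

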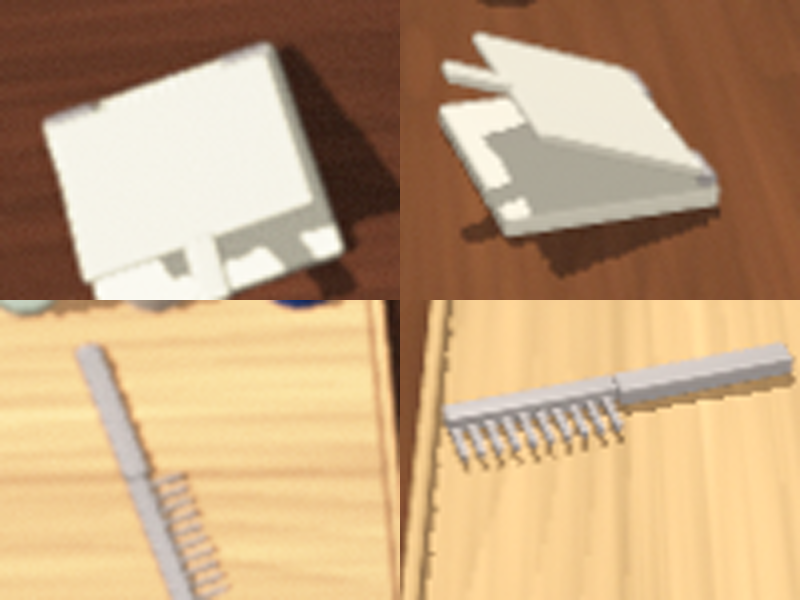

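The crop confirms both choices. The white mirror is partly open with its tab to the front, and the large comb has its handle to the back and teeth to the right. Next I measure positions.

```bash
cat > h.py <<'E'
import cv2,numpy as np
from station import arm
from scipy.spatial.transform import Rotation as Rot
def ray(c,p):
    K=np.array([[c["fx"],0,c["cx"]],[0,c["fy"],c["cy"]],[0,0,1.]])
    u=cv2.undistortPoints(np.array([[p]],float),K,np.array(c["distortion"]))[0,0]
    R=np.array(c["R"]);d=R.T@np.array([u[0],u[1],1]);return -R.T@np.array(c["t"]),d/np.linalg.norm(d)
def plane(n,p,z,c=None):
    o,d=ray(c or arm.calibration(n),p);return o+d*(z-o[2])/d[2]
def tri(*obs):
    A=np.zeros((3,3));b=np.zeros(3);L=[]
    for n,p in obs:
        o,d=ray(arm.calibration(n),p);P=np.eye(3)-np.outer(d,d);A+=P;b+=P@o;L.append((P,o))
    X=np.linalg.solve(A,b);return X,max(np.linalg.norm(P@(X-o)) for P,o in L)
def proj(n,X):
    c=arm.calibration(n);R=np.array(c["R"]);K=np.array([[c["fx"],0,c["cx"]],[0,c["fy"],c["cy"]],[0,0,1.]])
    return cv2.projectPoints(np.atleast_2d(X).astype(float),cv2.Rodrigues(R)[0],np.array(c["t"]),K,np.array(c["distortion"]))[0][:,0]
E
python3 - <<'E'
from h import *
np.set_printoptions(precision=4,suppress=True)
t=cv2.imread("pics/top0.png")
hsv=cv2.cvtColor(t,cv2.COLOR_BGR2HSV)
m=((hsv[...,1]<70)&(hsv[...,2]>110)).astype(np.uint8)*255
w=np.zeros_like(m);w[145:235,190:290]=m[145:235,190:290]
c=max(cv2.findContours(w,0,2)[0],key=cv2.contourArea)
print("hull",cv2.approxPolyDP(cv2.convexHull(c),2.5,True)[:,0].tolist(),cv2.contourArea(c))
# comb by low saturation in tray
w=np.zeros_like(m);k=((hsv[...,1]<60)).astype(np.uint8)*255;w[150:225,360:425]=k[150:225,360:425]
c=max(cv2.findContours(w,0,2)[0],key=cv2.contourArea)
print("comb",cv2.contourArea(c),cv2.boundingRect(c),cv2.approxPolyDP(cv2.convexHull(c),1.5,True)[:,0].tolist())
# manual
for nm,n,p,z in [("FNb","side",(321.2,223.7),0),("BNb","side",(374.5,216),0),("FFt","side",(305,191.5),.014),("FNt","side",(321.5,220),.014),
 ("FRt top","top",(275.7,206.5),.014),("BR","top",(257.5,155.5),.022),("BL","top",(200.7,175.5),.022),
 ("comb hend","top",(377.5,157.5),.018),("comb hend s","side",(482.5-100,289.5),.018),("comb joint","top",(389.5,189.5),.018),("comb joint s","side",(339,296.5),.018),("spine end s","side",(296.5,304),.018)]:
    print(nm,plane(n,p,z))
# panel free edge corners: left (far) and right(near)
print("far",tri(("top",(210.5,214)),("side",(313.7,173.7))));print("near",tri(("top",(267.5,195.5)),("side",(330,199))))
print("tabend",tri(("top",(243,219.5)),("side",(306,183))))
cv2.imwrite("pics/crop1.png",cv2.resize(np.hstack([t[190:235,200:285],t[150:195,360:445]]),None,fx=4.7,fy=7,interpolation=cv2.INTER_CUBIC))
E
```

```text
hull [[257, 156], [275, 207], [217, 227], [210, 213], [201, 175]] 3442.0
comb 353.0 (374, 156, 34, 66) [[376, 156], [380, 158], [407, 218], [401, 221], [398, 220], [374, 159]]
FNb [0.494  0.0956 0.    ]
BNb [0.6391 0.131  0.    ]
FFt [0.4564 0.2446 0.014 ]
FNt [0.4942 0.0912 0.014 ]
FRt top [0.495 0.092 0.014]
BR [0.6345 0.1283 0.022 ]
BL [0.5955 0.281  0.022 ]
comb hend [ 0.5985 -0.1857  0.018 ]
comb hend s [ 0.6042 -0.19    0.018 ]
comb joint [ 0.5094 -0.2056  0.018 ]
comb joint s [ 0.5116 -0.2086  0.018 ]
spine end s [ 0.4251 -0.2286  0.018 ]
far (array([0.4808, 0.2496, 0.068 ]), np.float64(0.00039599504499897086))
near (array([0.5145, 0.1059, 0.0673]), np.float64(0.0007842327297895851))
tabend (array([0.4567, 0.1682, 0.0812]), np.float64(0.0005234238936465694))
```

View pics/crop1.png

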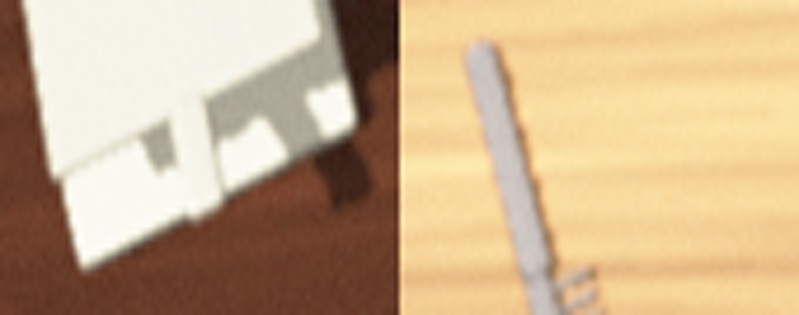

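>>> move_arm --steps '[{"offset": [0.165, -0.19, 0], "delta_rot": [0, 0, 0], "grip": 1}, {"offset": [0.33, -0.38, 0], "delta_rot": [0, 0, 0], "grip": 1}, {"offset": [0.5, -0.57, 0], "delta_rot": [0, 0, 0], "grip": 1}, {"offset": [0.66, -0.76, 0], "delta_rot": [0, 0, 0], "grip": 1}, {"offset": [0.82, -0.94, 0], "delta_rot": [0, 0, 0], "grip": 1}]' --newtons 40

```text
t: 0.78
tcp_pos: [0.3557, -0.258, 0.2392]
tool_rot: [0.974, 0.226, 0.0, -0.0]
contact_force: [0.9, -0.8, 0.1]
finger_gap: 1.001
finger_force: 0.0
```

```bash
cat >> h.py <<'E'
yaw=0.243; F=np.array([.4757,.1683,0]); xb=np.array([np.cos(yaw),np.sin(yaw),0]); yb=np.array([-xb[1],xb[0],0]); H=F+.143*xb+[0,0,.018]
def gp(th): return H+xb*(-.16*np.cos(th)+.004*np.sin(th))+np.array([0,0,.16*np.sin(th)+.004*np.cos(th)])
def down(y): return Rot.from_matrix(np.array([[np.cos(y),np.sin(y),0],[np.sin(y),-np.cos(y),0],[0,0,-1]]).T)
def cmd(P,y=None):
    s=arm.get_state();R0=Rot.from_quat(s["tool_rot"])
    o=R0.inv().apply(np.array(P)-s["tcp_pos"])/.25
    r=np.zeros(3) if y is None else (R0.inv()*down(y)).as_rotvec(degrees=True)/30
    return np.round(o,3).tolist(),np.round(r,3).tolist()
E
python3 -c "
from h import *
s=arm.get_state();print(s['t'],s['tcp_pos'],s['qpos'])
print(gp(.345),cmd(gp(.345)+[0,0,.08],yaw))"
```

```text
0.775 [ 0.35574042 -0.25803882  0.23922401] [-6.31069677e-01  5.79595806e-02  2.01013671e+00  1.70769044e-04
  1.07337451e+00  4.84390981e-01]
[0.46966343 0.16680354 0.07587577] ([1.156, -1.326, 0.334], [0.0, -0.0, 0.405])
```

>>> move_arm --steps '[{"offset": [0.165, -0.19, 0], "delta_rot": [0, 0, 0], "grip": 1}, {"offset": [0.33, -0.38, 0], "delta_rot": [0, 0, 0], "grip": 1}, {"offset": [0.5, -0.57, 0], "delta_rot": [0, 0, 0], "grip": 1}, {"offset": [0.66, -0.76, 0], "delta_rot": [0, 0, 0.2], "grip": 1}, {"offset": [0.82, -0.94, 0], "delta_rot": [0, 0, 0.4], "grip": 1}, {"offset": [0.82, -0.94, 0], "delta_rot": [0, 0, 0.4], "grip": 1}]'

```text
t: 1.52
tcp_pos: [0.437, 0.045, 0.2393]
tool_rot: [0.992, 0.125, 0.0, -0.0]
contact_force: [-0.7, -1.3, -0.4]
finger_gap: 1.001
finger_force: 0.0
```

```bash
python3 -c "
from h import *
s=arm.get_state();print(s['t'],s['tcp_pos'],s['qpos'])
print(cmd(gp(.345)+[0,0,.05],yaw))
c=arm.snapshot('wrist');cv2.imwrite('pics/w1.png',c[:,:,::-1])
print(proj('wrist',[gp(.345),F+[0,0,.014]+.08*yb,F+[0,0,.014]-.08*yb]))"
```

```text
1.525 [0.43701419 0.04504618 0.23929749] [9.87054598e-02 5.73945341e-02 2.01056687e+00 8.88285141e-04
 1.07309420e+00 1.41865496e+00]
([0.247, -0.439, 0.454], [-0.001, -0.001, 0.014])
[[204.83054278 118.01742687]
 [155.66549312 108.09609873]
 [290.60979606 109.13145996]]
```

View pics/w1.png

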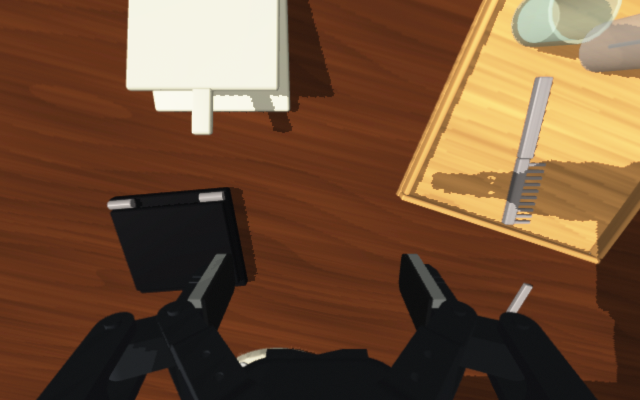

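The wrist view confirms the mirror pose. The base front corners are at (154,110) and (289,111) and the tab is at x≈202, all within about 3 px of prediction. I'll descend onto the tab and pinch it.

>>> move_arm --steps '[{"offset": [0.12, -0.2, 0.1], "delta_rot": [0, 0, 0.014], "grip": 1}, {"offset": [0.247, -0.425, 0.2], "delta_rot": [0, 0, 0.014], "grip": 1}, {"offset": [0.247, -0.434, 0.4], "delta_rot": [0, 0, 0.014], "grip": 0.8}, {"offset": [0.247, -0.434, 0.55], "delta_rot": [0, 0, 0.014], "grip": 0.6}, {"offset": [0.247, -0.434, 0.7], "delta_rot": [0, 0, 0.014], "grip": 0.6}, {"offset": [0.247, -0.434, 0.7], "delta_rot": [0, 0, 0.014], "grip": 0.6}]'

```text
t: 2.33
tcp_pos: [0.4678, 0.1594, 0.0622]
tool_rot: [0.993, 0.119, -0.003, 0.001]
contact_force: [-0.0, 0.6, 0.5]
finger_gap: 0.6
finger_force: 0.0
```

>>> move_arm --steps '[{"offset": [0, 0, 0], "delta_rot": [0, 0, 0], "grip": 0}, {"offset": [0, 0, 0], "delta_rot": [0, 0, 0], "grip": 0}, {"offset": [0, 0, 0], "delta_rot": [0, 0, 0], "grip": 0}, {"offset": [0, 0, 0], "delta_rot": [0, 0, 0], "grip": 0}]' --newtons 40

```text
t: 2.82
tcp_pos: [0.4683, 0.1682, 0.0663]
tool_rot: [0.993, 0.117, -0.0, -0.005]
contact_force: [-20.6, 54.8, -1.4]
finger_gap: 0.226
finger_force: 39.1
```

```bash
python3 -c "
from h import *
s=arm.get_state();print(s['t'],s['tcp_pos'],s['finger_gap'],s['finger_force'],s['contact_force'])
g0=gp(.345)
for th in np.linspace(.345,1.76,15)[1:]: print(round(th,2),cmd(s['tcp_pos']+gp(th)-g0)[0])
c=arm.snapshot('side');cv2.imwrite('pics/s1.png',cv2.resize(c[100:260,220:440,::-1],None,fx=3,fy=3))"
```

```text
2.825 [0.46827229 0.16816439 0.06628593] 0.2255108547255619 39.09871190786362 [-20.6173543   54.77489361  -1.41467406]
0.45 [0.026, -0.001, -0.059]
0.55 [0.059, -0.002, -0.115]
0.65 [0.097, -0.003, -0.168]
0.75 [0.139, -0.003, -0.216]
0.85 [0.187, -0.004, -0.26]
0.95 [0.239, -0.005, -0.299]
1.05 [0.294, -0.006, -0.332]
1.15 [0.353, -0.007, -0.36]
1.25 [0.414, -0.008, -0.381]
1.36 [0.476, -0.008, -0.397]
1.46 [0.54, -0.009, -0.406]
1.56 [0.605, -0.009, -0.408]
1.66 [0.67, -0.01, -0.404]
1.76 [0.733, -0.01, -0.393]
```

View pics/s1.png

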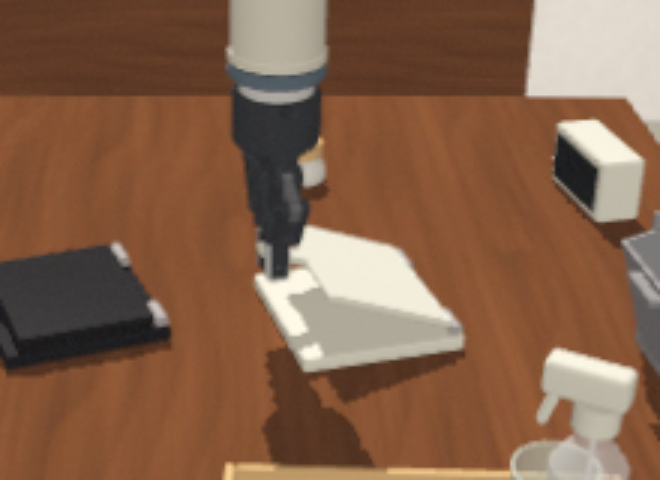

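The side view shows the pads around the tab, pinched with about 58 N of side load. I'll shift a few mm to relieve it.

>>> move_arm --steps '[{"offset": [0, -0.006, 0], "delta_rot": [0, 0, 0], "grip": 0}, {"offset": [0, -0.012, 0], "delta_rot": [0, 0, 0], "grip": 0}, {"offset": [0, -0.012, 0], "delta_rot": [0, 0, 0], "grip": 0}]'

```text
t: 3.25
tcp_pos: [0.4681, 0.1686, 0.0663]
tool_rot: [0.993, 0.118, 0.0, -0.003]
contact_force: [-14.3, 34.7, 0.5]
finger_gap: 0.224
finger_force: 39.4
```

>>> move_arm --steps '[{"offset": [0, -0.01, 0], "delta_rot": [0, 0, 0], "grip": 0}, {"offset": [0, -0.02, 0], "delta_rot": [0, 0, 0], "grip": 0}, {"offset": [0, -0.02, 0], "delta_rot": [0, 0, 0], "grip": 0}]'

```text
t: 3.62
tcp_pos: [0.4679, 0.1692, 0.066]
tool_rot: [0.993, 0.119, 0.0, -0.0]
contact_force: [-5.9, -0.4, 5.0]
finger_gap: 0.231
finger_force: 40.5
```

>>> move_arm --steps '[{"offset": [0.026, 0, -0.059], "delta_rot": [0, 0, 0], "grip": 0}, {"offset": [0.059, 0, -0.115], "delta_rot": [0, 0, 0], "grip": 0}, {"offset": [0.097, 0, -0.168], "delta_rot": [0, 0, 0], "grip": 0}, {"offset": [0.139, 0, -0.216], "delta_rot": [0, 0, 0], "grip": 0}, {"offset": [0.187, 0, -0.26], "delta_rot": [0, 0, 0], "grip": 0}, {"offset": [0.187, 0, -0.26], "delta_rot": [0, 0, 0], "grip": 0}]'

```text
t: 4.38
tcp_pos: [0.5147, 0.181, 0.1311]
tool_rot: [0.993, 0.119, 0.001, -0.001]
contact_force: [-4.0, 4.0, 4.5]
finger_gap: 0.226
finger_force: 41.8
```

```bash
python3 -c "
from h import *
s=arm.get_state();print(s['t'],s['tcp_pos'],s['finger_gap'],s['finger_force'],s['contact_force'],s['tool_rot'])
p=s['tcp_pos']-H;print(p@xb,p@yb,p[2])
for th in np.linspace(.345,1.76,15)[5:]: print(round(th,2),np.round((gp(th)-gp(.85)) @ np.array([xb,-yb,[0,0,-1]]).T/.25,3))"
```

```text
4.375 [0.51468935 0.18100252 0.1311441 ] 0.22584440222095947 41.760576367378235 [-3.97134909  4.04536383  4.49872296] [ 9.92882261e-01  1.19094618e-01  9.99649327e-04 -5.36942224e-04]
-0.10209970962948647 0.002947884677782616 0.11314410241139274
0.85 [ 0. -0. -0.]
0.95 [ 0.052 -0.    -0.039]
1.05 [ 0.107 -0.    -0.072]
1.15 [ 0.166  0.    -0.1  ]
1.25 [ 0.227 -0.    -0.122]
1.36 [ 0.289 -0.    -0.137]
1.46 [ 0.353 -0.    -0.146]
1.56 [ 0.418  0.    -0.149]
1.66 [ 0.483  0.    -0.145]
1.76 [ 0.546  0.    -0.134]
```

>>> move_arm --steps '[{"offset": [0.052, 0, -0.039], "delta_rot": [0, 0, 0], "grip": 0}, {"offset": [0.107, 0, -0.072], "delta_rot": [0, 0, 0], "grip": 0}, {"offset": [0.166, 0, -0.1], "delta_rot": [0, 0, 0], "grip": 0}, {"offset": [0.227, 0, -0.122], "delta_rot": [0, 0, 0], "grip": 0}, {"offset": [0.289, 0, -0.137], "delta_rot": [0, 0, 0], "grip": 0}, {"offset": [0.353, 0, -0.146], "delta_rot": [0, 0, 0], "grip": 0}, {"offset": [0.353, 0, -0.146], "delta_rot": [0, 0, 0], "grip": 0}]'

```text
t: 5.25
tcp_pos: [0.6, 0.2025, 0.1664]
tool_rot: [0.993, 0.119, 0.001, -0.001]
contact_force: [-0.3, 7.8, -5.7]
finger_gap: 0.227
finger_force: 41.3
```

```bash
python3 -c "
from h import *
s=arm.get_state();print(s['t'],s['tcp_pos'],s['finger_gap'],s['finger_force'],s['contact_force'])
p=s['tcp_pos']-H;print(p@xb,p@yb,p[2])
c=arm.snapshot('side');cv2.imwrite('pics/s2.png',cv2.resize(c[70:250,260:460,::-1],None,fx=3,fy=3))"
```

```text
5.25 [0.60002944 0.20245955 0.16644509] 0.22728971033815715 41.2812477350235 [-0.311528    7.75769559 -5.67456798]
-0.014103978810190758 0.0032403634133527466 0.14844508628013123
```

View pics/s2.png

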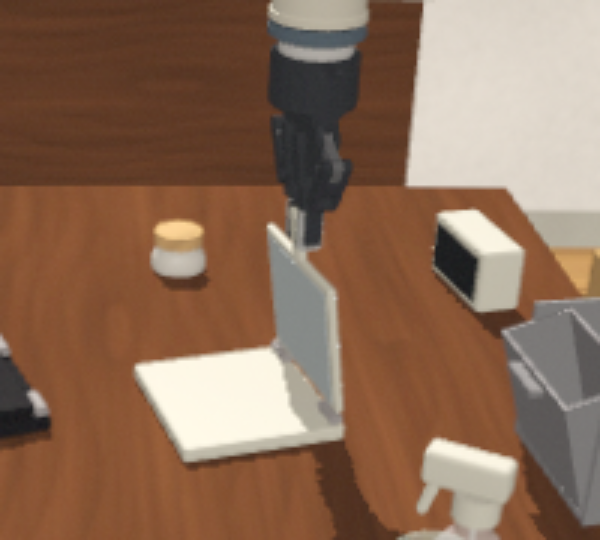

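>>> move_arm --steps '[{"offset": [0.065, 0, -0.003], "delta_rot": [0, 0, 0], "grip": 0}, {"offset": [0.13, 0, 0.001], "delta_rot": [0, 0, 0], "grip": 0}, {"offset": [0.19, 0, 0.011], "delta_rot": [0, 0, 0], "grip": 0}, {"offset": [0.19, 0, 0.011], "delta_rot": [0, 0, 0], "grip": 0}, {"offset": [0.19, 0, 0.011], "delta_rot": [0, 0, 0], "grip": 0}]'

```text
t: 5.92
tcp_pos: [0.6456, 0.2139, 0.1636]
tool_rot: [0.993, 0.119, 0.0, -0.001]
contact_force: [-1.5, 9.5, -3.8]
finger_gap: 0.225
finger_force: 40.8
```

```bash
python3 -c "
from h import *
s=arm.get_state();print(s['t'],s['tcp_pos'],s['finger_gap'],s['finger_force'],s['contact_force'])
p=s['tcp_pos']-H;print(p@xb,p@yb,p[2],np.arccos((.004-p@xb)/.16))"
```

```text
5.925 [0.64556168 0.21394173 0.16362353] 0.22481002191263857 40.82960665225983 [-1.45056022  9.54117813 -3.76705411]
0.03285334108416684 0.003429438766218416 0.14562353467997777 1.75212170600491
```

>>> move_arm --steps '[{"offset": [0, -0.005, 0], "delta_rot": [0, 0, 0], "grip": 0.6}, {"offset": [0, -0.005, 0], "delta_rot": [0, 0, 0], "grip": 0.7}, {"offset": [0, -0.005, 0], "delta_rot": [0, 0, 0], "grip": 0.8}, {"offset": [0, -0.005, -0.15], "delta_rot": [0, 0, 0], "grip": 0.8}, {"offset": [0, -0.005, -0.35], "delta_rot": [0, 0, 0], "grip": 0.8}, {"offset": [0, -0.005, -0.5], "delta_rot": [0, 0, 0], "grip": 0.8}, {"offset": [0, -0.005, -0.5], "delta_rot": [0, 0, 0], "grip": 0.8}]'

```text
t: 6.8
tcp_pos: [0.6468, 0.214, 0.2923]
tool_rot: [0.993, 0.119, 0.003, -0.001]
contact_force: [0.5, 0.0, -0.5]
finger_gap: 0.803
finger_force: 0.0
```

```bash
python3 -c "
from h import *
s=arm.get_state();print(s['t'],s['tcp_pos'],s['contact_force'])
c=arm.snapshot('side');t=arm.snapshot('top')
r=lambda a:cv2.resize(a[:,:,::-1],None,fx=4,fy=4,interpolation=cv2.INTER_CUBIC)
cv2.imwrite('pics/s3.png',np.hstack([r(c[120:250,295:395]),r(t[120:250,180:280])]))
o=[.4946,.1,0]
def pts(th): # glass-face corners of free edge, and top
    d=-np.cos(th)*xb+[0,0,np.sin(th)]; return [H+.13*d+.075*yb,H+.13*d-.075*yb,H+.174*d]
for th in (1.6,1.75,1.9): print(th,((proj('side',pts(th))-[295,120])*4).round().tolist(),((proj('top',pts(th))-[180,120])*4+[400,0]).round().tolist())
G=[.51,-.207,0]
print(cmd([.51,-.207,.2137],.215))"
```

```text
6.8 [0.6467928  0.21402353 0.29234676] [ 0.54857245  0.00574517 -0.45615897]
1.6 [[247.0, 94.0], [332.0, 184.0], [294.0, 75.0]] [[435.0, 158.0], [677.0, 75.0], [539.0, 89.0]]
1.75 [[272.0, 94.0], [360.0, 184.0], [330.0, 76.0]] [[427.0, 129.0], [668.0, 47.0], [527.0, 50.0]]
1.9 [[297.0, 98.0], [386.0, 188.0], [364.0, 81.0]] [[421.0, 103.0], [660.0, 22.0], [518.0, 16.0]]
([-0.923, 1.507, 0.298], [0.0, -0.001, 0.046])
```

View pics/s3.png

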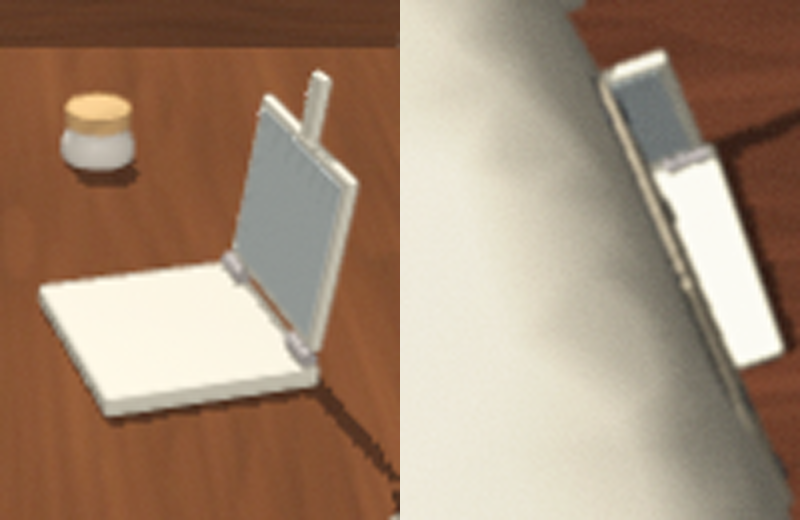

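The mirror looks to be about 97 to 100° open. I'll move on toward the comb at height, then recheck the angle once the top camera is clear.

>>> move_arm --steps '[{"offset": [-0.12, 0.2, 0], "delta_rot": [0, 0, 0], "grip": 0.8}, {"offset": [-0.24, 0.4, 0], "delta_rot": [0, 0, 0.02], "grip": 0.8}, {"offset": [-0.37, 0.6, 0], "delta_rot": [0, 0, 0.04], "grip": 0.8}, {"offset": [-0.5, 0.8, 0], "delta_rot": [0, 0, 0.046], "grip": 0.8}, {"offset": [-0.6, 0.98, 0], "delta_rot": [0, 0, 0.046], "grip": 0.8}, {"offset": [-0.6, 0.98, 0], "delta_rot": [0, 0, 0.046], "grip": 0.8}]'

```text
t: 7.65
tcp_pos: [0.5554, -0.0628, 0.2867]
tool_rot: [0.994, 0.105, -0.001, 0.0]
contact_force: [0.5, 0.4, -0.9]
finger_gap: 0.799
finger_force: 0.0
```

```bash
python3 - <<'E'
from h import *
np.set_printoptions(precision=3,suppress=True)
s=arm.get_state();print(s['t'],s['tcp_pos'])
cv2.imwrite('pics/side4.png',arm.snapshot('side')[:,:,::-1]);t=arm.snapshot('top');cv2.imwrite('pics/top4.png',t[:,:,::-1])
# side: base corners check: predicted vs seen (crop/4+offset)
B=[F-.08*yb,F-.08*yb+.15*xb,F-.08*yb+[0,0,.014],F+.08*yb+[0,0,.014]]
print("base pred",((proj('side',B)-[295,120])*4).tolist(),"seen (108,415) (317,383) (105,402) (42,290)")
hsv=cv2.cvtColor(cv2.imread('pics/top4.png'),cv2.COLOR_BGR2HSV)
m=((hsv[...,1]<70)&(hsv[...,2]>90)).astype(np.uint8)*255
w=np.zeros_like(m);w[130:235,190:285]=m[130:235,190:285]
c=max(cv2.findContours(w,0,2)[0],key=cv2.contourArea)
print("top hull",cv2.approxPolyDP(cv2.convexHull(c),2,True)[:,0].tolist())
for th in (1.6,1.65,1.7,1.75,1.8):
    d=-np.cos(th)*xb+[0,0,np.sin(th)];n=np.sin(th)*xb+[0,0,np.cos(th)]
    P=[H+.13*d+.075*yb+.008*n,H+.13*d-.075*yb+.008*n,H+.174*d+.004*n,H+.13*d+.075*yb,H+.13*d-.075*yb]
    print(th,"top",proj('top',P).round(1).tolist(),"side",((proj('side',P)-[295,120])*4).round().tolist())
print(cmd([.51,-.207,.2923],.215))
i=np.vstack([t[125:235,185:285,::-1]]);cv2.imwrite('pics/c4.png',cv2.resize(i,None,fx=5,fy=5,interpolation=cv2.INTER_CUBIC))
E
```

```text
7.65 [ 0.555 -0.063  0.287]
base pred [[106.70957244574811, 418.8849451160871], [321.1223550775726, 387.31734097537606], [107.28083886345735, 400.4793785806746], [39.99192653682144, 285.11518250715744]] seen (108,415) (317,383) (105,402) (42,290)
top hull [[246, 133], [262, 166], [275, 207], [218, 228], [190, 159], [190, 151], [211, 133]]
1.6 top [[187.9, 156.4], [248.3, 135.7], [214.2, 140.8], [188.8, 159.4], [249.3, 138.7]] side [[257.0, 93.0], [344.0, 183.0], [300.0, 75.0], [247.0, 94.0], [332.0, 184.0]]
1.65 top [[187.3, 154.1], [247.5, 133.4], [213.2, 137.4], [188.1, 157.0], [248.5, 136.3]] side [[266.0, 94.0], [353.0, 183.0], [312.0, 75.0], [255.0, 94.0], [342.0, 184.0]]
1.7 top [[186.7, 151.8], [246.8, 131.1], [212.2, 134.2], [187.5, 154.6], [247.7, 134.0]] side [[274.0, 94.0], [362.0, 184.0], [324.0, 75.0], [264.0, 94.0], [351.0, 184.0]]
1.75 top [[186.2, 149.5], [246.1, 129.0], [211.4, 131.1], [186.9, 152.3], [247.0, 131.7]] side [[283.0, 95.0], [371.0, 185.0], [336.0, 76.0], [272.0, 94.0], [360.0, 184.0]]
1.8 top [[185.7, 147.4], [245.4, 126.9], [210.5, 128.2], [186.3, 150.1], [246.3, 129.5]] side [[291.0, 97.0], [380.0, 186.0], [347.0, 78.0], [281.0, 95.0], [369.0, 185.0]]
([-0.307, 0.535, -0.021], [-0.002, 0.003, -0.003])
```

View pics/c4.png

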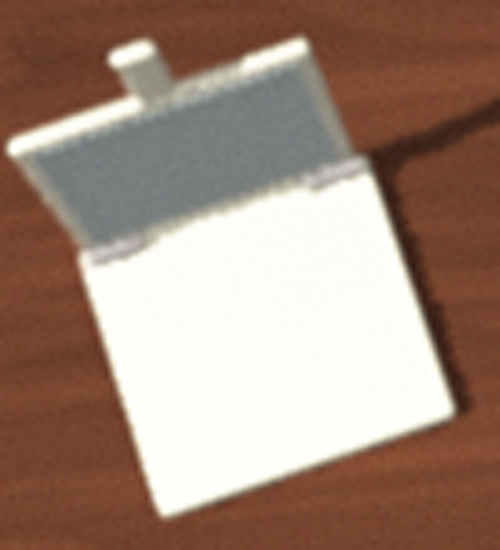

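The top and side views agree on about 1.69 rad (tab tip at (132,48) in the crop), inside the 1.605 to 1.885 band. Now over the comb.

>>> move_arm --steps '[{"offset": [-0.1, 0.18, 0], "delta_rot": [0, 0, 0], "grip": 0.8}, {"offset": [-0.2, 0.36, 0.0], "delta_rot": [0, 0, 0], "grip": 0.7}, {"offset": [-0.29, 0.52, 0.15], "delta_rot": [0, 0, 0], "grip": 0.6}, {"offset": [-0.29, 0.53, 0.35], "delta_rot": [0, 0, 0], "grip": 0.6}, {"offset": [-0.29, 0.53, 0.5], "delta_rot": [0, 0, 0], "grip": 0.6}, {"offset": [-0.29, 0.53, 0.5], "delta_rot": [0, 0, 0], "grip": 0.6}]'

```text
t: 8.5
tcp_pos: [0.513, -0.2029, 0.16]
tool_rot: [0.994, 0.108, -0.003, -0.002]
contact_force: [-0.2, 0.5, 0.7]
finger_gap: 0.597
finger_force: 0.0
```

```bash
python3 - <<'E'
from h import *
np.set_printoptions(precision=4,suppress=True)
s=arm.get_state();print(s['t'],s['tcp_pos'],s['tool_rot'])
c=arm.calibration('wrist');im=arm.snapshot('wrist')[:,:,::-1];cv2.imwrite('pics/w5.png',im)
print(proj('wrist',[[.603,-.187,.018],[.523,-.204,.018],[.5105,-.207,.018],[.424,-.228,.018]]))
E
```

```text
8.5 [ 0.513  -0.2029  0.16  ] [ 0.9942  0.1078 -0.0029 -0.0016]
[[321.0626  88.2124]
 [320.0494 176.1961]
 [320.2417 188.5615]
 [321.643  265.2334]]
```

View pics/w5.png

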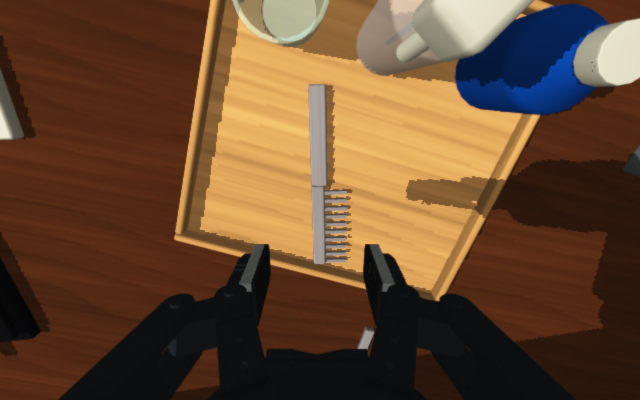

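The comb shows clearly in the wrist view: handle end at (317,85), joint at (318.5,187), spine end at (319,263). Bottles and votive are well clear. Next I work out the grasp pose.

```bash
python3 - <<'E'
from h import *
np.set_printoptions(precision=4,suppress=True)
c=arm.calibration('wrist')
a=plane('wrist',(317,85),.018,c);b=plane('wrist',(318.5,186.8),.018,c);e=plane('wrist',(319,264),.018,c)
print(a,b,e,np.linalg.norm(a-b),np.linalg.norm(e-b))
d=(a-b)/np.linalg.norm(a-b);y=np.arctan2(d[1],d[0]);y2=np.arctan2(*(a-e)[1::-1]);g=b+.013*d;print(g,y,y2)
g[2]=.018;print(cmd(g,y))
E
```

```text
[ 0.6049 -0.1829  0.018 ] [ 0.5119 -0.2049  0.018 ] [ 0.4249 -0.2248  0.018 ] 0.09549881074083304 0.08927719177934232
[ 0.5246 -0.2019  0.018 ] 0.23282218932581422 0.22902954007031795
([0.043, 0.004, 0.576], [-0.004, 0.005, -0.032])
```

>>> move_arm --steps '[{"offset": [0.042, 0.003, 0.15], "delta_rot": [0, 0, -0.03], "grip": 0.5}, {"offset": [0.042, 0.003, 0.3], "delta_rot": [0, 0, -0.03], "grip": 0.5}, {"offset": [0.042, 0.003, 0.45], "delta_rot": [0, 0, -0.03], "grip": 0.5}, {"offset": [0.042, 0.003, 0.54], "delta_rot": [0, 0, -0.03], "grip": 0.5}, {"offset": [0.042, 0.003, 0.565], "delta_rot": [0, 0, -0.03], "grip": 0.5}, {"offset": [0.042, 0.003, 0.565], "delta_rot": [0, 0, -0.03], "grip": 0.5}, {"offset": [0.042, 0.003, 0.565], "delta_rot": [0, 0, -0.03], "grip": 0.5}]'

```text
t: 9.43
tcp_pos: [0.5263, -0.2035, 0.0233]
tool_rot: [0.993, 0.115, 0.001, 0.001]
contact_force: [0.2, -0.7, -0.2]
finger_gap: 0.498
finger_force: 0.0
```

>>> move_arm --steps '[{"offset": [0, -0.006, 0.01], "delta_rot": [0, 0, 0], "grip": 0.5}, {"offset": [0, -0.006, 0.02], "delta_rot": [0, 0, 0], "grip": 0.4}, {"offset": [0, -0.006, 0.02], "delta_rot": [0, 0, 0], "grip": 0}, {"offset": [0, -0.006, 0.02], "delta_rot": [0, 0, 0], "grip": 0}, {"offset": [0, -0.006, 0.02], "delta_rot": [0, 0, 0], "grip": 0}, {"offset": [0, -0.006, 0.02], "delta_rot": [0, 0, 0], "grip": 0}]' --newtons 60

```text
t: 10.18
tcp_pos: [0.5247, -0.2018, 0.0169]
tool_rot: [0.993, 0.115, 0.0, -0.0]
contact_force: [-0.7, 1.1, 4.8]
finger_gap: 0.164
finger_force: 59.3
```

```bash
python3 - <<'E'
from h import *
s=arm.get_state();print(s['t'],s['tcp_pos'],s['tool_rot'],s['finger_gap'],s['finger_force'],s['contact_force'])
E
```

```text
10.175 [ 0.52468581 -0.20175153  0.0169098 ] [ 9.93360264e-01  1.15045148e-01  6.46866426e-06 -1.74879146e-06] 0.16408741479151617 59.25404727458954 [-0.73670903  1.07366254  4.80222154]
```

>>> move_arm --steps '[{"offset": [0, 0, -0.08], "delta_rot": [0, 0, 0], "grip": 0}, {"offset": [0, 0, -0.2], "delta_rot": [0, 0, 0], "grip": 0}, {"offset": [0, 0, -0.35], "delta_rot": [0, 0, 0], "grip": 0}, {"offset": [0, 0, -0.5], "delta_rot": [0, 0, 0], "grip": 0}, {"offset": [0, 0, -0.6], "delta_rot": [0, 0, 0], "grip": 0}, {"offset": [0, 0, -0.6], "delta_rot": [0, 0, 0], "grip": 0}]'

```text
t: 10.92
tcp_pos: [0.5257, -0.2021, 0.1682]
tool_rot: [0.993, 0.115, 0.002, 0.001]
contact_force: [-0.2, -0.0, -1.9]
finger_gap: 0.166
finger_force: 58.9
```

```bash
python3 - <<'E'
from h import *
s=arm.get_state();print(s['t'],s['tcp_pos'],s['finger_gap'],s['finger_force'],s['contact_force'])
a=arm.snapshot('wrist')[150:350,200:450,::-1];b=arm.snapshot('side')[180:340,250:450,::-1]
f=lambda i:cv2.resize(i,(400,320),interpolation=cv2.INTER_CUBIC)
cv2.imwrite('pics/l6.png',np.hstack([f(a),f(b)]))
# final TCP: comb origin = F+.15; grasp 13mm toward handle (= +yb), tcp 9 mm over underside
T=F+.013*yb+[0,0,.159];print(T,cmd(T),cmd(T,yaw+np.pi/2))
E
```

```text
10.925 [ 0.52574243 -0.20212537  0.16817954] 0.16565301977397698 58.87130320072174 [-0.16838565 -0.03579311 -1.86716906]
[0.472572   0.18091807 0.159     ] ([0.149, -1.536, 0.028], [0.0, 0.0, 0.0]) ([0.149, -1.536, 0.028], [-0.002, 0.0, -3.024])
```

View pics/l6.png

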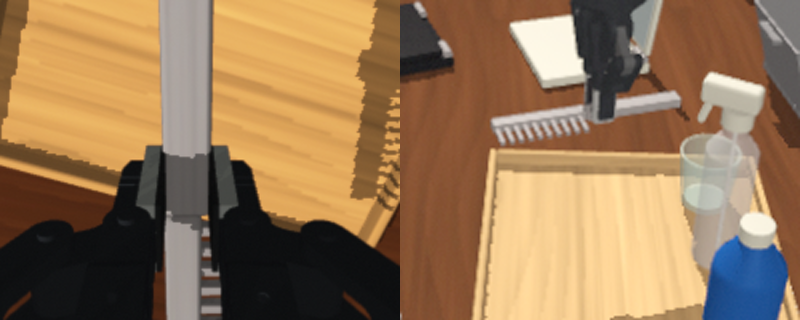

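The comb is held level, across the handle next to the joint. I'll carry it left and then turn it.

>>> move_arm --steps '[{"offset": [0, -0.12, 0], "delta_rot": [0, 0, 0], "grip": 0}, {"offset": [0, -0.28, 0], "delta_rot": [0, 0, 0], "grip": 0}, {"offset": [0, -0.46, 0], "delta_rot": [0, 0, -0.2], "grip": 0}, {"offset": [0, -0.64, 0], "delta_rot": [0, 0, -0.45], "grip": 0}, {"offset": [0, -0.8, 0], "delta_rot": [0, 0, -0.7], "grip": 0}, {"offset": [0, -0.9, 0], "delta_rot": [0, 0, -0.9], "grip": 0}, {"offset": [0, -0.94, 0], "delta_rot": [0, 0, -1], "grip": 0}, {"offset": [0, -0.94, 0], "delta_rot": [0, 0, -1], "grip": 0}]'

```text
t: 12.02
tcp_pos: [0.4706, 0.0271, 0.166]
tool_rot: [0.93, 0.368, -0.001, -0.0]
contact_force: [0.8, 0.2, -0.7]
finger_gap: 0.16
finger_force: 58.9
```

>>> move_arm --steps '[{"offset": [0, 0, 0], "delta_rot": [0, 0, -0.15], "grip": 0}, {"offset": [0, 0, 0], "delta_rot": [0, 0, -0.35], "grip": 0}, {"offset": [0, 0, 0], "delta_rot": [0, 0, -0.6], "grip": 0}, {"offset": [0, 0, 0], "delta_rot": [0, 0, -0.85], "grip": 0}, {"offset": [0, 0, 0], "delta_rot": [0, 0, -1], "grip": 0}, {"offset": [0, 0, 0], "delta_rot": [0, 0, -1], "grip": 0}]'

```text
t: 12.78
tcp_pos: [0.4711, 0.0261, 0.1665]
tool_rot: [0.804, 0.595, -0.0, -0.0]
contact_force: [0.0, -0.0, -1.6]
finger_gap: 0.162
finger_force: 58.9
```

```bash
python3 - <<'E'
from h import *
s=arm.get_state();print(s['t'],s['tcp_pos'],s['finger_gap'],s['finger_force'],s['qpos'])
T=F+.013*yb+[0,0,.159];print(T,cmd(T,yaw+np.pi/2))
E
```

```text
12.775 [0.47109341 0.02607043 0.16645528] 0.1617927585507619 58.903648853302 [ 5.22498011e-02  2.07164243e-01  2.02227805e+00 -2.58647832e-04
  9.12557804e-01  3.48436246e-01]
[0.472572   0.18091807 0.159     ] ([0.594, -0.175, 0.03], [-0.001, 0.0, -1.029])
```

>>> move_arm --steps '[{"offset": [0.08, -0.02, 0], "delta_rot": [0, 0, -0.15], "grip": 0}, {"offset": [0.2, -0.06, 0.01], "delta_rot": [0, 0, -0.4], "grip": 0}, {"offset": [0.35, -0.1, 0.02], "delta_rot": [0, 0, -0.65], "grip": 0}, {"offset": [0.48, -0.14, 0.03], "delta_rot": [0, 0, -0.85], "grip": 0}, {"offset": [0.56, -0.165, 0.03], "delta_rot": [0, 0, -1], "grip": 0}, {"offset": [0.594, -0.175, 0.03], "delta_rot": [0, 0, -1], "grip": 0}, {"offset": [0.594, -0.175, 0.03], "delta_rot": [0, 0, -1], "grip": 0}, {"offset": [0.594, -0.175, 0.03], "delta_rot": [0, 0, -1], "grip": 0}]'

```text
t: 13.78
tcp_pos: [0.472, 0.181, 0.1592]
tool_rot: [0.622, 0.783, -0.0, 0.0]
contact_force: [0.3, -0.1, -1.7]
finger_gap: 0.165
finger_force: 58.9
```

```bash
python3 - <<'E'
from h import *
s=arm.get_state();print(s['t'],s['tcp_pos'],s['finger_gap'],s['finger_force'],s['contact_force'])
T=F+.013*yb+[0,0,.159];print(cmd(T,yaw+np.pi/2))
a=arm.snapshot('top')[100:260,150:350,::-1];b=arm.snapshot('side')[70:230,270:470,::-1]
f=lambda i:cv2.resize(i,(400,320),interpolation=cv2.INTER_CUBIC)
cv2.imwrite('pics/f7.png',np.hstack([f(a),f(b)]))
S=F+[0,0,.16]; P=[S-.09*yb,S,S+.095*yb]
print((proj('top',P)-[150,100])*2,(proj('side',P)-[270,70])*2+[400,0])
E
```

```text
13.775 [0.47197841 0.18102757 0.15921552] 0.16489955864167763 58.90605032444 [ 0.33287488 -0.14331132 -1.68984191]
([-0.001, 0.002, 0.001], [-0.0, 0.0, -0.028])
[[248.84757756 185.14473912]
 [173.28473633 211.40904593]
 [ 93.41601215 239.25561997]] [[509.32980888 201.16786881]
 [487.91878734 171.17930284]
 [468.03100258 143.35135233]]
```

View pics/f7.png

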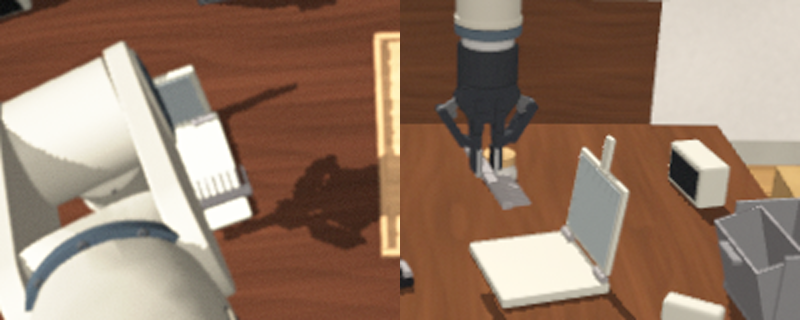

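The comb's spine end is at about (507,203) in the side crop, against (509,201) predicted. The teeth point at the glass, the comb is level, and the mirror stands as set. I'll hold briefly to settle, then hand in.

>>> move_arm --steps '[{"offset": [0, 0, 0], "delta_rot": [0, 0, 0], "grip": 0}, {"offset": [0, 0, 0], "delta_rot": [0, 0, 0], "grip": 0}, {"offset": [0, 0, 0], "delta_rot": [0, 0, 0], "grip": 0}, {"offset": [0, 0, 0], "delta_rot": [0, 0, 0], "grip": 0}]'

```text
t: 14.38
tcp_pos: [0.4719, 0.1818, 0.1593]
tool_rot: [0.621, 0.784, -0.0, -0.0]
contact_force: [-0.3, 0.1, -1.0]
finger_gap: 0.164
finger_force: 58.9
```

```bash
python3 -c "
from station import arm
print(arm.get_state()['tcp_pos'],arm.sign_off())"
```

```text
the job is handed in; nothing more can be done
[0.47194051 0.18183548 0.15927762] None
```

I handed the job in at 14.4 s: the mirror stands about 97° open by camera (allowed 92–108°) and let go, and the comb is held level and still at the show point with its teeth towards the glass; no verdict came back.

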